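# Fish the pot scraper out of the scraps bin and hold it over the soap dish

## Robot

A 6-joint arm with a two-finger parallel gripper is mounted at the origin on the work surface. World frame = base frame: x ahead of the robot, y to its left, z up, the work surface at z = 0. Lengths are in m, angles in rad, forces in N, time in s.
With the tool pointing down it reaches from about 0.4 to 0.925 m from the base axis. Payload 12.5 kg.
Tool frame: the origin (TCP) lies between the finger pads; the fingertips stand 14 mm ahead of it and the grasp point (between the pads) lies 5 mm behind it; z points along the fingers, y is the direction in which the jaws open and shut (so a half turn about z gives the same grasp; the last joint's range is limited). The gripper opens to 95 mm and grips with 3 to 60 N. Pads are 20 mm wide; open, the fingers measure 119 mm over their backs; the gripper's body (75 mm by 180 mm) begins 59 mm behind the grasp point.
Start: joints at [1.143, 0.491, 1.559, -0, 1.092, -0.106], TCP at [0.198, 0.593, 0.229] pointing down, gripper open.
Joint ranges: [-3.1, 3.1], [-0.84, 2.19], [0.05, 2.79], [-1.13, 4.28], [0.06, 2.93], [-2.69, 2.69]. Speed limits (rad/s): [2.22, 2.22, 2.79, 3.14, 3.14, 3.14].

## Interface

Orientations are given as a 3x3 rotation matrix whose columns are the frame's x, y, z axes.
In Python, from bench import robot gives the robot as it stands.
- The arm moves only by the tool move_arm, never from a script. Its argument "rows" is a list of rows, each a list of 7 numbers: the shift along the tool's x, y, z in m, then the turn, a rotation vector about the tool's x, y, z in degrees, then the finger opening in m, from 0 to 0.0951. A call has exactly 8 rows; each row shifts and turns the pose as measured when the row begins, along the tool's axes as they then stand; what a row does not reach is not made up. A row lasts 1/8 s, in which the tool goes at most 62.5 mm and 10.7 degrees, less where a joint would pass 70% of its speed; a pose out of reach is approached as far as the arm can. A call is refused whole if a number of a shift passes 0.0625 or a number of a turn 10.7, either way. A call with a gripper value outside its range is refused whole. The fingers move at their own pace and stop on an object; the grip force is fixed at half the most. Time passes only in rows, so rows that do not move let the fingers close, or fill a call up. It gives the time, the measured TCP pose, the force and the opening at its end, in the units of the state.
- robot.get_state(): the state, without advancing time (a new reading comes with each control period).
- robot.get_image(name): name is "scene" or "top" or "wrist"; returns (picture, depth): 480x640x3 uint8, red, green, blue; 480x640 float32, m along the optical axis (not along the pixel's ray), 0 where there is no reading.
- robot.camera_info(name): a dict with "mtx" (3x3 intrinsics, pixels), "view" (4x4, takes a point from world to camera coordinates). Camera axes: x right, y down, z forward; pixel columns grow to the right and rows downward; lengths in m; the calibration is good to about 2 mm. A picture is of the moment at which its call begins: read the wrist's pose just before it. camera_info takes no time and is no camera call; for the wrist camera it gives the pose at the moment of the call.
- robot.hand_in(): hands the job in, once; it reports no verdict.
The state is a dict: "time": time; "q": joint angles; "joint_velocities": joint speeds; "tau": joint torques, N m; "eef_pos": TCP position; "tcp_rot": TCP orientation; "contact_force": force on the tool from outside, world axes, zero at the start; "moment": the same for the moment, N m; "gripper_width": finger opening in m.
Only numpy, scipy, OpenCV 4.12 (cv2) and the standard library are available. Lean on these libraries where they do the work, as an engineer would, in place of code of your own. Each camera call takes 0.05 s, during which the arm holds its last target. There are 200 camera calls.

## Task

The long pot scraper has slipped into the low white scraps bin, its head under the half cover and only its handle showing in the open mouth. Ease it out through the mouth, tilting it handle end up, without wrenching it against the bin, and finish while still holding it in the gripper, still in the air and a good hand's breadth up, with its head over the middle of the steel soap dish and touching nothing but the gripper. Leave the jam jar, the funnel, the tea tin and the soap dish where they stand.

Things in the scene. Friction and masses are not known exactly. Their poses are not given: they have to be found in the camera images.
- bin: Low white plastic scraps bin, fixed, 85 high, 345 long (its x), 220 wide (its y). Origin: centre of its underside, z up, +x roughly away from the robot. Inner floor 6 above the sill, from x = -160 to +157; inner side faces at y = -105 and +105. A fixed cover, underside 80 and top 85 high, closes the top from the back wall at x = -165 to x = +10.
- bin_mouth (a point): Centre of the bin's open mouth, at rim height 85, at the bin's x = +93; axes as the bin's. The mouth opens upward, 167 long from the cover's edge (x = -83 here) to the top of the front wall (x = +84 here), 210 wide. The front wall leans outward: at the floor its inner face is 20 nearer to the mouth's centre.
- scraper_grip (a point): Grip point on the pot scraper's wooden handle, in the mouth, half-way up, 50 from the handle's end. Scraper: rigid, 280 long, 63 to 126 g, lying flat on the bin's inner floor. Axes: x along it from head to handle's end, z out of its top face, y across. Here the handle is a straight bar 22 wide (y), 24 high (z -12 to +12), from x = -120 to +50.
- scraper_head (a point): Middle of the scraper's dark flat head, inside the material, 180 from the grip point and 50 from the head's end; same axes. The head is 12 thick, its underside flush with the handle's underside; 60 wide over its outer 70, 36 wide next to the handle.
- scraper_butt (a point): Centre of the end face of the handle, 50 from the grip point. Same axes.
- dish: Stainless rectangular soap dish, loose, 94 (its x) by 132 (its y), 23 high, empty, standing on the sill to the left or the right of the bin. Origin: centre of its underside.
- jar: Bystander: closed clear glass jam jar with a metal screw lid, diameter 76, 110 high, on the other side of the bin from the dish. Origin: centre of its underside.
- funnel: Bystander: orange plastic funnel standing on its wide mouth, diameter 110, spout up, 110 high, beyond the bin. Origin: centre of its underside.
- tin: Bystander: closed plain metal tea tin, a rectangular box 83 (its x) by 113 (its y), 95 high. Origin: centre of its underside.
There are look-alikes about, which are no part of the job. There is more than one size of the dish; the one meant has the size given above.

How it is judged:
On the way, in this order (a step that is already met when the one before it is completed fails the run):
1. The scraper stands diagonally in the mouth: the handle's end is above the bin's rim while the head is still below the cover (z of scraper_butt in the frame of bin above 0.09 m and z of scraper_head in the frame of bin below 0.075 m and contact force between the fingers and scraper above 0.5 N), for 0.1 s.
2. The whole scraper is out, held above the bin's rim (height (world z) of each of scraper_head, scraper_butt above 0.11 m and contact force between the fingers and scraper above 0.5 N and contact force between scraper and bin below 0.1 N), for 0.1 s.
At the end, for the whole second after the job is handed in: Gripper holds the scraper at rest in the air: head's middle within 45 mm horizontally of the dish's centre, head and handle end at least 75 mm above the sill, scraper touching no bin, dish or bystander; dish, jar, funnel and tin within 30 mm of their starts (horizontal distance between scraper_head and dish below 0.045 m and height (world z) of each of scraper_head, scraper_butt above 0.075 m and contact force between the fingers and scraper above 0.5 N and contact force between scraper and bin below 0.1 N and contact force between scraper and dish below 0.1 N and contact force between scraper and jar below 0.1 N and contact force between scraper and funnel below 0.1 N and contact force between scraper and tin below 0.1 N and linear speed of scraper below 0.05 m/s and distance of each of dish, jar, funnel, tin from where it was at the start of the episode below 0.03 m); the arm keeps its last pose, push and grip.
It fails at once if the scraper is wrenched against the bin with more than 40 N (contact force between scraper and bin above 40 N).
It fails at once if the jar, funnel or tin is knocked over or pushed more than 30 mm away (angle between any of jar, funnel, tin's own z axis and vertical above 0.5 rad or distance of any of jar, funnel, tin from where it was at the start of the episode above 0.03 m).
It fails at once if the soap dish is pushed more than 30 mm away (distance of dish from where it was at the start of the episode above 0.03 m).
It also fails if it takes over 48 s, if anything falls off the work surface, if the arm or the gripper's body presses on something with over 40 N, if the wrist force passes 120 N, or if a joint passes its speed limit or range.

## Working session

There is one attempt and no reset: what is moved stays moved. The work goes in short steps, Python scripts to look and compute and a tool call to move; the robot and the scene stay as the last step left them, time stands still between calls to the robot, and variables do not carry over. Pictures are saved under pics/ and viewed, about 8 in all and at most 12, crops included, and the job is handed in when it is done.

Besides the shell and the picture viewer there is one more tool, called after "Emit:" by a JSON object that holds its "api" and its "payload", one argument or row to a line. move_arm: Moves the arm, as the interface text tells. Its arguments: {"type":"object","properties":{"rows":{"type":"array","items":{"type":"array","items":{"type":"number"}}}},"required":["rows"]}

```bash
mkdir -p pics; ls; cat > h.py <<'E'
import numpy as np, cv2
from bench import robot
def grab(n,tag):
    info=robot.camera_info(n); im,d=robot.get_image(n)
    cv2.imwrite(f'pics/{tag}.png',im[:,:,::-1]); np.savez(f'{tag}.npz',im=im,d=d,K=info['mtx'],V=info['view'])
def load(tag):
    z=np.load(f'{tag}.npz'); return z['im'],z['d'],z['K'],z['V']
def pts(d,K,V):
    v,u=np.indices(d.shape); c=np.stack([(u-K[0,2])/K[0,0]*d,(v-K[1,2])/K[1,1]*d,d],-1)
    return (c-V[:3,3])@V[:3,:3]
def ray(u,v,K,V,z):
    dr=V[:3,:3].T@np.array([(u-K[0,2])/K[0,0],(v-K[1,2])/K[1,1],1]); o=-V[:3,:3].T@V[:3,3]
    return o+dr*(z-o[2])/dr[2]
E
python3 - <<'E'
from h import *
grab('top','top0'); grab('scene','scene0')
print(robot.get_state())
E
```

```text
pics
{'time': 0.1, 'q': array([ 1.14338146e+00,  4.91470584e-01,  1.55934989e+00,  5.70805479e-06,
        1.09172247e+00, -1.05602081e-01]), 'joint_velocities': array([ 5.30400429e-06, -1.69357059e-03, -1.47050020e-03,  1.02255733e-03,
       -1.03962063e-04, -1.78606826e-03]), 'tau': array([ 1.76485162e-03, -6.13620114e+01, -2.58603036e+01,  6.93443790e-02,
        4.70304047e-02, -4.71136900e-05]), 'eef_pos': array([0.19757898, 0.59274917, 0.22815131]), 'tcp_rot': array([[-9.48662762e-01,  3.16289115e-01, -3.98525056e-04],
       [ 3.16289349e-01,  9.48662376e-01, -8.62705704e-04],
       [ 1.05201302e-04, -9.44466007e-04, -9.99999548e-01]]), 'contact_force': array([0.17269773, 0.4101714 , 0.60659591]), 'moment': array([-0.04587148, -0.02181038, -0.04191362]), 'gripper_width': 0.09530753371205489}
```

View pics/top0.png

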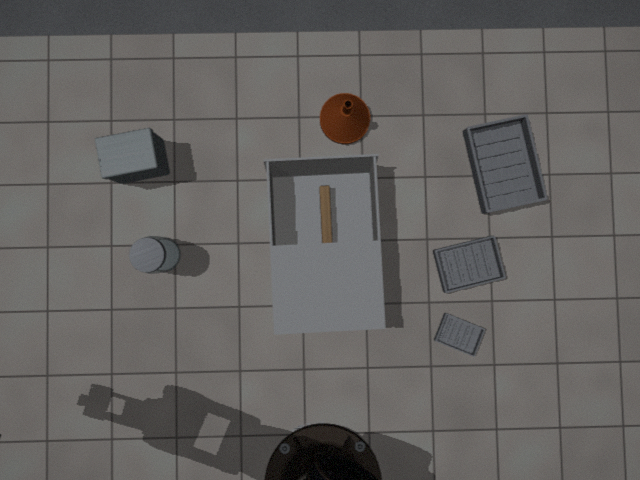

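View pics/scene0.png

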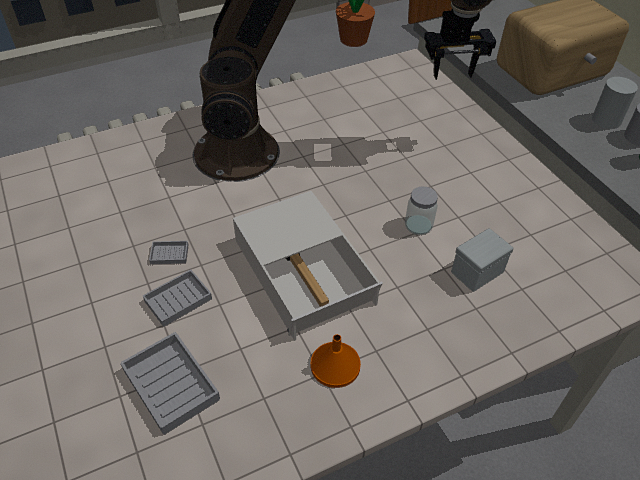

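The top view shows the bin at (325,245), handle (326,213), jar (150,254), tin (132,155) and funnel (345,118). There are three dish candidates: (506,165), (470,264) and (460,334). I'll measure all three and enlarge them in a crop.

```bash
python3 - <<'E'
from h import *
im,d,K,V=load('top0'); P=pts(d,K,V)
print('cam',-V[:3,:3].T@V[:3,3])
Z=P[...,2]
print('floor z',np.median(Z[350:400,200:250]), 'cover z',np.median(Z[260:320,290:360]))
m=((Z>0.008)&(d>0)).astype(np.uint8)
n,l,s,c=cv2.connectedComponentsWithStats(m)
for i in range(1,n):
    if s[i,4]<150: continue
    q=P[l==i]; zt=np.percentile(q[:,2],97); t=q[q[:,2]>zt-0.012]
    r=cv2.minAreaRect((t[:,:2]*1000).astype(np.float32))
    print(c[i].round(),s[i,4],'ztop',zt.round(3),'rect',np.round(r[0],1),np.round(r[1],1),round(r[2],1))
hsv=cv2.cvtColor(im,cv2.COLOR_RGB2HSV)
w=((hsv[...,0]>8)&(hsv[...,0]<25)&(hsv[...,1]>90)).astype(np.uint8); w[:160]=0; w[260:]=0; w[:,:280]=0; w[:,370:]=0
q=P[w>0]; print('handle n',len(q),'z med',np.median(q[:,2]))
ys,xs=np.nonzero(w); R=np.array([ray(u,v,K,V,0.030) for u,v in zip(xs,ys)])
print('handle rect@.030',cv2.minAreaRect((R[:,:2]*1000).astype(np.float32)))
pc=np.where(Z>0.075)
b=(Z>0.078)&(Z<0.095)&(P[...,0]>0.2)&(abs(P[...,1])<0.2)
print('bin rim rect',cv2.minAreaRect((P[b][:,:2]*1000).astype(np.float32)))
cc=b.copy(); cc[:246]=False
print('cover rect',cv2.minAreaRect((P[cc][:,:2]*1000).astype(np.float32)))
cv2.imwrite('pics/crop1.png',cv2.resize(im[100:370,410:570,::-1],None,fx=2.2,fy=2.2,interpolation=cv2.INTER_CUBIC))
E
```

```text
cam [0.48424341 0.00803559 1.04641247]
floor z -0.000821401167252937 cover z 0.0844444658088849
[345. 118.] 2007 ztop 0.109 rect [775.1 -65.6] [16.  16.9] 88.5
[505. 162.] 2760 ztop 0.036 rect [ 667.1 -405.2] [187.9 136.5] 11.2
[132. 156.] 3177 ztop 0.098 rect [691.2 374.4] [ 84.1 113.5] 10.0
[326. 260.] 13379 ztop 0.088 rect [504.2 -15.8] [349.  229.6] 1.7
[471. 264.] 668 ztop 0.027 rect [ 455.3 -322.9] [ 94.5 133.8] 12.7
[155. 254.] 1570 ztop 0.112 rect [489.6 329.1] [67.  65.8] 57.3
[460. 335.] 258 ztop 0.019 rect [ 305.7 -298.7] [91.4 63.9] 66.8
[323. 456.] 4917 ztop 0.228 rect [116.6 -14.5] [68.8 20.6] 88.6
handle n 502 z med 0.029492725756576285
handle rect@.030 ((567.7495727539062, -18.77065658569336), (116.85252380371094, 19.494415283203125), 1.549157738685608)
bin rim rect ((551.8074951171875, -14.634254455566406), (444.0019226074219, 228.81434631347656), 1.6340252161026)
cover rect ((416.94580078125, -18.131614685058594), (174.18882751464844, 220.3970489501953), 1.6340252161026)
```

View pics/crop1.png

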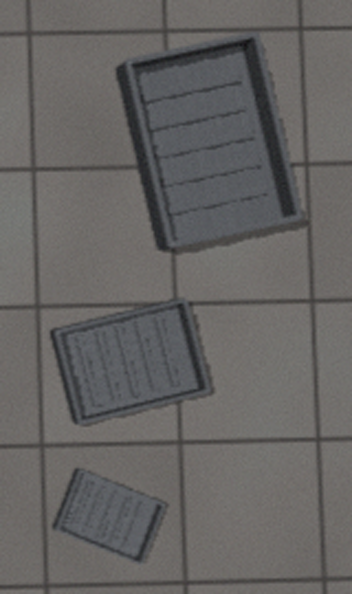

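Three dishes by measured size: (506,165) is 188x137, (470,264) is 94x134 and about 25 high, and (460,334) is 91x64. Only the middle one fits 94x132x23. It stands at world (0.455,-0.323), and the crop confirms it.

The bin origin is about (0.4965,-0.016) with a yaw of 1.6°. The grip is about (0.576,-0.0185,0.018) with a yaw of 1.55°. I'll start by turning the tool -20° about its z and moving above the mouth.

Emit:
{"api": "move_arm", "payload": {
  "rows": [
    [0, 0, 0, 0, 0, -10, 0.095],
    [0, 0, 0, 0, 0, -10, 0.095],
    [-0.034, -0.058, 0, 0, 0, 0, 0.095],
    [-0.034, -0.058, 0, 0, 0, 0, 0.095],
    [-0.034, -0.058, 0, 0, 0, 0, 0.095],
    [-0.034, -0.058, 0, 0, 0, 0, 0.095],
    [-0.034, -0.058, 0, 0, 0, 0, 0.095],
    [-0.034, -0.058, 0, 0, 0, 0, 0.095]
  ]
}}

```text
time: 1.1
eef_pos: [0.4001, 0.2748, 0.2262]
tcp_rot: [[-0.999, -0.046, -0.002], [-0.046, 0.999, -0.004], [0.002, -0.003, -1.0]]
contact_force: [0.5, 0.9, -0.6]
gripper_width: 0.0951
```

Emit:
{"api": "move_arm", "payload": {
  "rows": [
    [-0.028, -0.05, 0, 0, 0, 1.1, 0.095],
    [-0.028, -0.05, 0, 0, 0, 0, 0.095],
    [-0.028, -0.05, 0, 0, 0, 0, 0.095],
    [-0.028, -0.05, 0, 0, 0, 0, 0.095],
    [-0.028, -0.05, 0, 0, 0, 0, 0.095],
    [-0.028, -0.05, 0, 0, 0, 0, 0.095],
    [0, 0, 0, 0, 0, 0, 0.095],
    [0, 0, 0, 0, 0, 0, 0.095]
  ]
}}

```text
time: 2.1
eef_pos: [0.5817, -0.0345, 0.225]
tcp_rot: [[-1.0, -0.021, -0.005], [-0.021, 1.0, -0.003], [0.005, -0.003, -1.0]]
contact_force: [0.2, -0.5, -0.7]
gripper_width: 0.0951
```

```bash
python3 - <<'E'
from h import *
s=robot.get_state(); print(s['eef_pos'],s['tcp_rot'].round(4),s['contact_force'])
grab('wrist','w1'); im,d,K,V=load('w1')
hsv=cv2.cvtColor(im,cv2.COLOR_RGB2HSV)
w=((hsv[...,0]>8)&(hsv[...,0]<25)&(hsv[...,1]>90)).astype(np.uint8)
n,l,st,c=cv2.connectedComponentsWithStats(w); i=1+np.argmax(st[1:,4]); print(c[i],st[i])
P=pts(d,K,V); q=P[(l==i)]; print('z',np.median(q[:,2]))
ys,xs=np.nonzero(l==i); R=np.array([ray(u,v,K,V,0.030) for u,v in zip(xs,ys)])
print(cv2.minAreaRect((R[:,:2]*1000).astype(np.float32)), R[:,0].max())
Z=P[...,2]; b=(Z>0.078)&(Z<0.095); print('rim x range',P[b][:,0].min(),P[b][:,0].max(),'y',P[b][:,1].min(),P[b][:,1].max())
E
```

```text
[ 0.581732   -0.03448189  0.22499352] [[-0.9998 -0.0209 -0.0045]
 [-0.0209  0.9998 -0.003 ]
 [ 0.0046 -0.0029 -1.    ]] [ 0.21795182 -0.51782918 -0.69936126]
[388.92477341 426.131571  ] [ 228  393  412   55 6620]
z 0.31224485051412165
((791.2939453125, 89.22520446777344), (62.668907165527344, 403.8337707519531), 1.2433878183364868) 0.8255854441014947
rim x range 0.43442072934955905 0.7719879978960413 y -0.12502334861077932 0.10158379150780684
```

View pics/w1.png

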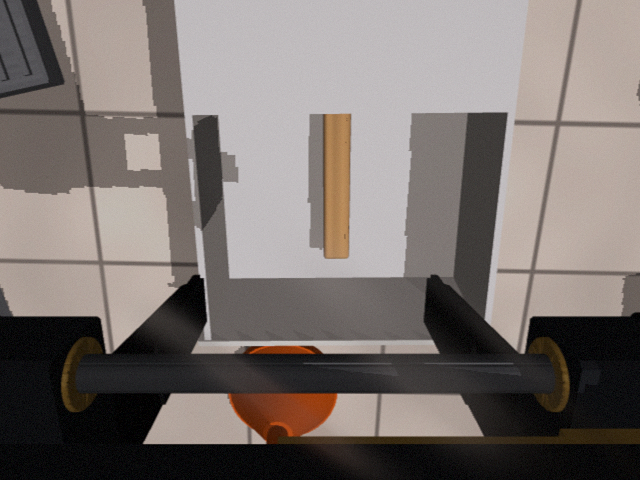

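The wrist view shows the handle at columns 323–351, rows 113–258, with the cover edge at row 113 and the front rim at row 343. The colour mask picked up a gripper part, so I'll restrict it.

```bash
python3 - <<'E'
from h import *
im,d,K,V=load('w1'); P=pts(d,K,V)
hsv=cv2.cvtColor(im,cv2.COLOR_RGB2HSV)
w=((hsv[...,0]>8)&(hsv[...,0]<25)&(hsv[...,1]>90)); w[:100]=0; w[268:]=0
print('z',np.median(P[w][:,2]))
ys,xs=np.nonzero(w); R=np.array([ray(u,v,K,V,0.030) for u,v in zip(xs,ys)])
print(cv2.minAreaRect((R[:,:2]*1000).astype(np.float32)), R[:,0].max())
for u,v,z in [(337,258,.03),(337,258,.006),(300,113,.085),(195,343,.085),(490,340,.085),(300,278,.006)]: print(u,v,ray(u,v,K,V,z))
E
```

```text
z 0.029431114677304242
((565.34326171875, -16.23786163330078), (119.29187774658203, 20.645814895629883), 1.486685037612915) 0.625103699370659
337 258 [ 0.62582074 -0.01373803  0.03      ]
337 258 [ 0.63425526 -0.01231474  0.006     ]
300 113 [ 0.50511148 -0.04506749  0.085     ]
195 343 [ 0.67856497 -0.12473455  0.085     ]
490 340 [0.67108108 0.10351071 0.085     ]
300 278 [ 0.65482561 -0.04632258  0.006     ]
```

Emit:
{"api": "move_arm", "payload": {
  "rows": [
    [0.006, 0.018, 0, 0, 0, 0, 0.095],
    [0, 0, 0.03, 0, -0.3, -0.3, 0.095],
    [0, 0, 0.03, 0, 0, 0, 0.095],
    [0, 0, 0.03, 0, 0, 0, 0.095],
    [0, 0, 0.03, 0, 0, 0, 0.095],
    [0, 0, 0.03, 0, 0, 0, 0.095],
    [0, 0, 0, 0, 0, 0, 0.095],
    [0, 0, 0, 0, 0, 0, 0.095]
  ]
}}

```text
time: 3.15
eef_pos: [0.5708, -0.0011, 0.0754]
tcp_rot: [[-0.999, -0.04, 0.005], [-0.04, 0.999, -0.002], [-0.005, -0.002, -1.0]]
contact_force: [0.2, 0.3, 0.3]
gripper_width: 0.0948
```

Emit:
{"api": "move_arm", "payload": {
  "rows": [
    [-0.004, -0.008, 0, 0, 0, 0.4, 0.095],
    [0, -0.004, 0, 0, 0, 0, 0.095],
    [0, 0, 0, 0, 0, 0, 0.095],
    [0, 0, 0, 0, 0, 0, 0.095],
    [0, 0, 0, 0, 0, 0, 0.095],
    [0, 0, 0, 0, 0, 0, 0.095],
    [0, 0, 0, 0, 0, 0, 0.095],
    [0, 0, 0, 0, 0, 0, 0.095]
  ]
}}

```text
time: 4.15
eef_pos: [0.5764, -0.0135, 0.0786]
tcp_rot: [[-0.999, -0.032, 0.009], [-0.032, 0.999, -0.003], [-0.009, -0.003, -1.0]]
contact_force: [1.1, -0.1, 0.1]
gripper_width: 0.0949
```

Emit:
{"api": "move_arm", "payload": {
  "rows": [
    [0, -0.0035, 0.018, 0, 0.4, 0, 0.095],
    [0, 0, 0.015, 0, 0, 0, 0.095],
    [0, 0, 0.01, 0, 0, 0, 0.095],
    [0, 0, 0.005, 0, 0, 0, 0.095],
    [0, 0, 0.002, 0, 0, 0, 0.095],
    [0, 0, 0, 0, 0, 0, 0.095],
    [0, 0, 0, 0, 0, 0, 0.095],
    [0, 0, 0, 0, 0, 0, 0.095]
  ]
}}

```text
time: 5.15
eef_pos: [0.5766, -0.0173, 0.0245]
tcp_rot: [[-0.999, -0.032, 0.001], [-0.032, 0.999, -0.003], [-0.001, -0.003, -1.0]]
contact_force: [-0.1, -0.7, -0.7]
gripper_width: 0.095
```

Emit:
{"api": "move_arm", "payload": {
  "rows": [
    [0, 0, 0.002, 0, 0, 0, 0.095],
    [0, 0, 0, 0, 0, 0, 0.06],
    [0, 0, 0, 0, 0, 0, 0.03],
    [0, 0, 0, 0, 0, 0, 0.01],
    [0, 0, 0, 0, 0, 0, 0.01],
    [0, 0, 0, 0, 0, 0, 0.01],
    [0, 0, 0, 0, 0, 0, 0.01],
    [0, 0, 0, 0, 0, 0, 0.01]
  ]
}}

```text
time: 6.15
eef_pos: [0.5768, -0.0174, 0.0228]
tcp_rot: [[-0.999, -0.032, 0.002], [-0.032, 0.999, -0.003], [-0.001, -0.003, -1.0]]
contact_force: [-0.4, -1.3, -0.1]
gripper_width: 0.0308
```

Emit:
{"api": "move_arm", "payload": {
  "rows": [
    [0, 0, 0, 0, 0, 0, 0.01],
    [0, 0, 0, 0, 0, 0, 0.01],
    [0, 0, 0, 0, 0, 0, 0.01],
    [0, 0, 0, 0, 0, 0, 0.01],
    [0, 0, 0, 0, 0, 0, 0.01],
    [0, 0, 0, 0, 0, 0, 0.01],
    [0, 0, 0, 0, 0, 0, 0.01],
    [0, 0, 0, 0, 0, 0, 0.01]
  ]
}}

```text
time: 7.15
eef_pos: [0.5768, -0.0174, 0.0228]
tcp_rot: [[-0.999, -0.032, 0.002], [-0.032, 0.999, -0.003], [-0.001, -0.003, -1.0]]
contact_force: [0.0, 0.5, 0.3]
gripper_width: 0.022
```

Gripped at 22 mm. Now I'll ease it up, starting with a 6° tilt while lifting.

Emit:
{"api": "move_arm", "payload": {
  "rows": [
    [0, 0, -0.005, 0, 0, 0, 0.01],
    [-0.001, 0, -0.006, 0, -1.5, 0, 0.01],
    [-0.001, 0, -0.006, 0, -1.5, 0, 0.01],
    [-0.001, 0, -0.006, 0, -1.5, 0, 0.01],
    [-0.001, 0, -0.006, 0, -1.5, 0, 0.01],
    [0, 0, 0, 0, 0, 0, 0.01],
    [0, 0, 0, 0, 0, 0, 0.01],
    [0, 0, 0, 0, 0, 0, 0.01]
  ]
}}

```text
time: 8.15
eef_pos: [0.5798, -0.0172, 0.0544]
tcp_rot: [[-0.993, -0.032, 0.114], [-0.032, 0.999, 0.0], [-0.114, -0.003, -0.993]]
contact_force: [-0.2, -1.0, -0.9]
gripper_width: 0.0216
```

Emit:
{"api": "move_arm", "payload": {
  "rows": [
    [-0.004, 0, -0.0065, 0, -1.8, 0, 0.01],
    [-0.004, 0, -0.0065, 0, -1.8, 0, 0.01],
    [-0.004, 0, -0.0065, 0, -1.8, 0, 0.01],
    [-0.007, 0, -0.0065, 0, -2, 0, 0.01],
    [-0.007, 0, -0.0065, 0, -2, 0, 0.01],
    [-0.007, 0, -0.0065, 0, -2, 0, 0.01],
    [0, 0, 0, 0, 0, 0, 0.01],
    [0, 0, 0, 0, 0, 0, 0.01]
  ]
}}

```text
time: 9.15
eef_pos: [0.6061, -0.0162, 0.1031]
tcp_rot: [[-0.946, -0.032, 0.322], [-0.032, 0.999, 0.007], [-0.322, -0.004, -0.947]]
contact_force: [-0.4, -0.1, -0.6]
gripper_width: 0.0216
```

Emit:
{"api": "move_arm", "payload": {
  "rows": [
    [-0.012, 0, 0.004, 0, 0, 0, 0.01],
    [-0.012, 0, 0.004, 0, 0, 0, 0.01],
    [-0.009, 0, -0.0062, 0, -2.8, 0, 0.01],
    [-0.009, 0, -0.0062, 0, -2.8, 0, 0.01],
    [-0.009, 0, -0.0062, 0, -2.8, 0, 0.01],
    [-0.009, 0, -0.0062, 0, -2.8, 0, 0.01],
    [0, 0, 0, 0, 0, 0, 0.01],
    [0, 0, 0, 0, 0, 0, 0.01]
  ]
}}

```text
time: 10.15
eef_pos: [0.6618, -0.0141, 0.1392]
tcp_rot: [[-0.864, -0.033, 0.502], [-0.03, 0.999, 0.014], [-0.503, -0.003, -0.865]]
contact_force: [0.9, -0.5, 0.1]
gripper_width: 0.0215
```

```bash
python3 - <<'E'
from h import *
s=robot.get_state(); print(s['eef_pos'],s['contact_force'],s['moment'])
grab('scene','s2')
im=cv2.imread('pics/s2.png'); cv2.imwrite('pics/s2c.png',cv2.resize(im[120:360,180:440],None,fx=2.2,fy=2.2))
E
```

```text
[ 0.66181783 -0.01412877  0.13918101] [ 0.88951712 -0.45977022  0.08300987] [-0.00455057  0.35026189  0.04187443]
```

View pics/s2c.png

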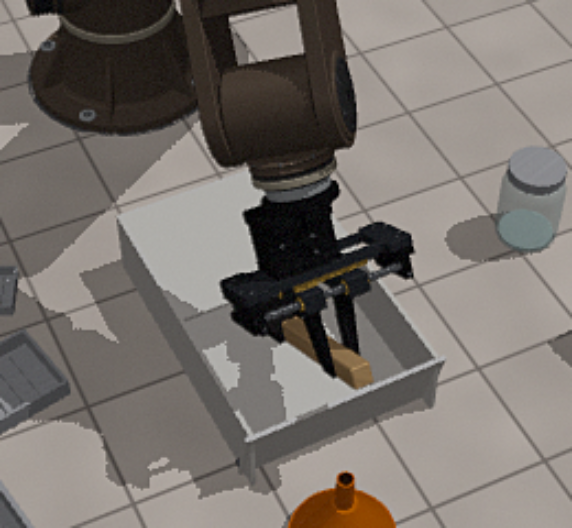

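The crop shows the handle in the fingers, with the butt at (360,372) in the crop. I'll check whether it follows the tool rigidly.

```bash
python3 - <<'E'
from h import *
im,d,K,V=load('s2'); P=pts(d,K,V)
R=robot.get_state()['tcp_rot']; t=robot.get_state()['eef_pos']
hx=-R[:,0]; hz=-R[:,2]
def pr(p):
    c=V[:3,:3]@p+V[:3,3]; a=K@c; return (a[:2]/a[2]).round(1)
g=t-0.0015*hx-0.005*hz
for n,p in dict(butt=g+.05*hx,butttop=g+.05*hx+.012*hz,head=g-.18*hx).items(): print(n,p.round(3),pr(p),'crop',((pr(p)-[180,120])*2.2).round())
hsv=cv2.cvtColor(im,cv2.COLOR_RGB2HSV)
w=((hsv[...,0]>8)&(hsv[...,0]<25)&(hsv[...,1]>90)); w[:265]=0;w[300:]=0;w[:,:300]=0;w[:,352:]=0
q=P[w]; print(len(q), 'butt-most pts',q[np.argsort(q[:,0])[-20:]].mean(0).round(3),'x range',q[:,0].min(),q[:,0].max(),'z',q[:,2].min(),q[:,2].max())
a=(q-g); print('x along',np.percentile(a@hx,[2,50,98]).round(3),'z off',np.percentile(a@hz,[2,50,98]).round(3))
E
```

```text
butt [ 0.706 -0.013  0.159] [344.1 290.3] crop [361. 375.]
butttop [ 0.7   -0.013  0.17 ] [342.9 285.2] crop [358. 363.]
head [ 0.508 -0.02   0.044] [301.7 262.1] crop [268. 313.]
447 butt-most pts [ 0.712 -0.015  0.155] x range 0.5370734539790387 0.7134094096869938 z 0.06001487791780309 0.18652904501227646
x along [-0.112  0.011  0.054] z off [-0.009  0.009  0.027]
```

It follows rigidly: head z is 0.044 and butt z is 0.159, so step 1 is met. I'll withdraw along the axis until the head is past the cover edge, then lift.

Emit:
{"api": "move_arm", "payload": {
  "rows": [
    [-0.016, 0, 0, 0, 0, 0, 0.01],
    [-0.016, 0, 0, 0, 0, 0, 0.01],
    [-0.016, 0, 0, 0, 0, 0, 0.01],
    [-0.016, 0, 0, 0, 0, 0, 0.01],
    [0, 0, 0, 0, 0, 0, 0.01],
    [-0.007, 0, -0.012, 0, 0, 0, 0.01],
    [-0.007, 0, -0.012, 0, 0, 0, 0.01],
    [-0.007, 0, -0.012, 0, 0, 0, 0.01]
  ]
}}

```text
time: 11.2
eef_pos: [0.7175, -0.0122, 0.2122]
tcp_rot: [[-0.869, -0.032, 0.494], [-0.03, 0.999, 0.013], [-0.494, -0.003, -0.87]]
contact_force: [-0.0, -0.9, -0.4]
gripper_width: 0.0217
```

Emit:
{"api": "move_arm", "payload": {
  "rows": [
    [-0.007, 0, -0.012, 0, 0, 0, 0.01],
    [-0.007, 0, -0.012, 0, 0, 0, 0.01],
    [-0.007, 0, -0.012, 0, 0, 0, 0.01],
    [-0.007, 0, -0.012, 0, 0, 0, 0.01],
    [0, 0, 0, 0, 0, 0, 0.01],
    [0, 0, 0, 0, 0, 0, 0.01],
    [0, 0, 0, 0, 0, 0, 0.01],
    [0, 0, 0, 0, 0, 0, 0.01]
  ]
}}

```text
time: 12.2
eef_pos: [0.7177, -0.012, 0.2728]
tcp_rot: [[-0.868, -0.032, 0.495], [-0.03, 0.999, 0.013], [-0.495, -0.003, -0.869]]
contact_force: [0.1, -0.1, -1.2]
gripper_width: 0.0219
```

Emit:
{"api": "move_arm", "payload": {
  "rows": [
    [0.0086, -0.025, -0.0048, 0, 0, 0, 0.01],
    [0.0086, -0.025, -0.0048, 0, 0, 0, 0.01],
    [0.0086, -0.025, -0.0048, 0, 0, 0, 0.01],
    [0.0086, -0.025, -0.0048, 0, 0, 0, 0.01],
    [0.0086, -0.025, -0.0048, 0, 0, 0, 0.01],
    [0.0086, -0.025, -0.0048, 0, 0, 0, 0.01],
    [0.0086, -0.025, -0.0048, 0, 0, 0, 0.01],
    [0.0086, -0.025, -0.0048, 0, 0, 0, 0.01]
  ]
}}

```text
time: 13.2
eef_pos: [0.6435, -0.2186, 0.2697]
tcp_rot: [[-0.87, -0.035, 0.491], [-0.032, 0.999, 0.016], [-0.492, -0.002, -0.871]]
contact_force: [0.0, 0.2, -0.7]
gripper_width: 0.0217
```

Emit:
{"api": "move_arm", "payload": {
  "rows": [
    [0.008, -0.024, -0.0045, 0, 0, 0, 0.01],
    [0.008, -0.024, -0.0045, 0, 0, 0, 0.01],
    [0.008, -0.022, -0.0045, 0, 0, 0, 0.01],
    [0.006, -0.018, -0.0035, 0, 0, 0, 0.01],
    [0, 0, 0, 0, 0, 0, 0.01],
    [0, 0, 0, 0, 0, 0, 0.01],
    [0, 0, 0, 0, 0, 0, 0.01],
    [0, 0, 0, 0, 0, 0, 0.01]
  ]
}}

```text
time: 14.2
eef_pos: [0.6107, -0.3105, 0.2681]
tcp_rot: [[-0.871, -0.035, 0.49], [-0.03, 0.999, 0.017], [-0.49, -0.0, -0.872]]
contact_force: [0.1, 0.3, -0.5]
gripper_width: 0.0218
```

```bash
python3 - <<'E'
from h import *
s=robot.get_state(); R=s['tcp_rot']; t=s['eef_pos']; print(t,s['joint_velocities'].round(3),s['contact_force'],s['gripper_width'])
hx=-R[:,0]; hz=-R[:,2]; g=t-0.0015*hx-0.005*hz
print('head',g-.18*hx,'butt',g+.05*hx)
grab('scene','s3'); grab('top','t3')
a=cv2.imread('pics/s3.png')[150:450,60:460]; b=cv2.imread('pics/t3.png')[60:360,300:600]
cv2.imwrite('pics/f.png',np.hstack([a,b]))
E
```

```text
[ 0.61073639 -0.3105443   0.26812837] [ 0.007 -0.001  0.002 -0.    -0.     0.003] [ 0.09213704  0.30207433 -0.54553037] 0.021831752705689777
head [ 0.45504791 -0.31597621  0.17486078] butt [ 0.65544101 -0.30898566  0.28752729]
```

View pics/f.png

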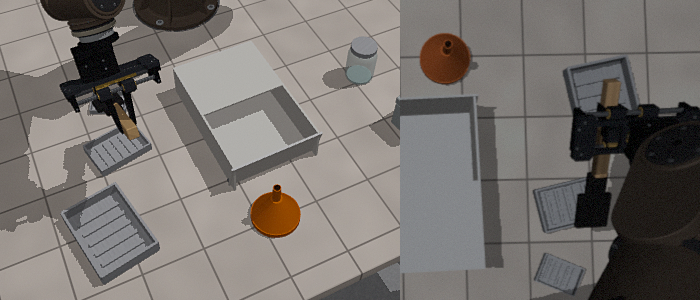

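The picture shows the scraper held in the air, its dark head in the top view at full-image pixel (493,263), above the medium dish at (470,264). I'll cast that pixel at the head's height, since parallax matters here.

```bash
python3 - <<'E'
from h import *
im,d,K,V=load('t3'); P=pts(d,K,V)
print(ray(493,263,K,V,0.18), P[255:272,485:500].reshape(-1,3).mean(0))
im,d,K,V=load('top0'); print(ray(470,264,K,V,0.02))
E
```

```text
[ 0.46026133 -0.31331477  0.18      ] [ 0.46036655 -0.30994764  0.18440461]
[ 0.45477647 -0.32355682  0.02      ]
```

Emit:
{"api": "move_arm", "payload": {
  "rows": [
    [0, -0.003, 0, 0, 0, 0, 0.01],
    [0, -0.003, 0, 0, 0, 0, 0.01],
    [0, 0, 0, 0, 0, 0, 0.01],
    [0, 0, 0, 0, 0, 0, 0.01],
    [0, 0, 0, 0, 0, 0, 0.01],
    [0, 0, 0, 0, 0, 0, 0.01],
    [0, 0, 0, 0, 0, 0, 0.01],
    [0, 0, 0, 0, 0, 0, 0.01]
  ]
}}

```text
time: 15.3
eef_pos: [0.611, -0.3169, 0.2682]
tcp_rot: [[-0.871, -0.035, 0.49], [-0.031, 0.999, 0.017], [-0.49, -0.0, -0.872]]
contact_force: [0.0, -0.2, -0.6]
gripper_width: 0.0217
```

Image and kinematics agree: the head is within about 6 mm of the dish centre. Handing in.

```bash
python3 - <<'E'
from bench import robot
s=robot.get_state(); print(s['joint_velocities'].round(4),s['gripper_width'])
print(robot.hand_in())
E
```

```text
[-0.0008  0.0002  0.0021 -0.0002  0.0007  0.0003] 0.02169760849031662
the job is handed in; nothing more can be done
None
```

I got the scraper out of the bin and handed the job in at about 15 s, with the scraper held still over the soap dish. The hand-in gives no verdict.

- **Extraction:** I gripped the handle at the grip point and tilted it handle end up to about 30°. I then drew it out along its length until the head was past the cover edge, and lifted it clear. The force readings after each move stayed near 1 N. The closest pass, by calculation, was about 3 mm below the cover edge.
- **Dish chosen:** of three look-alikes, only the middle one fits. It measured about 94 x 134 mm, centred at (0.455, -0.323).
- **Final position:** the head is at about (0.455, -0.322) and 0.175 m up, and the handle end is at about 0.29 m. That puts it within about 6 mm of the dish centre.
- **At rest:** the joints were essentially still and the grip opening was 21.7 mm on the 22 mm handle.
- **Checks that disagreed:** the camera and the arm's own position differed by about 5 mm on where the head is, well inside the 45 mm allowed. Early on, the arm drifted up to about 15 mm sideways after moves above the bin, and I corrected that before gripping.
- **Other objects:** the last picture, taken just before a final 6 mm shift, showed the dish, jar and funnel standing where they were. I did not re-measure them, and I did not check the tin again, though the arm never went near it.

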